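Clamp a dish in the cam-lift leak-test fixture and hold it

ROBOT

A 7-joint arm with a two-finger parallel gripper is mounted at the origin on a cart in front of the work surface, level with it; the furniture and walls round the work are solid. World frame = base frame: x ahead of the robot, y to its left, z up, the work surface at z = 0. Lengths are in mm, angles in degrees, forces in N, time in s.
With the tool pointing down it reaches from about 425 to 1025 mm from the base axis. Payload 9.4 kg.
Tool frame: the origin (TCP) lies at the very end of the fingers, on their centre line; the grasp point (between the pads) lies 19 mm behind it; z points along the fingers, y is the line along which they close (so a half turn about z gives the same grasp; the last joint's range is limited). The gripper opens to 93 mm and grips with 3 to 60 N. Pads are 15 mm wide; open, the fingers measure 128 mm over their backs; the gripper's body (75 mm by 188 mm) begins 65 mm behind the grasp point.
Start: joints at [-77.561, 34.337, -0.143, 91.639, 0.103, 54.024, -4.572], TCP at [209.96, 693.931, 179.418] pointing down, gripper open.
Joint ranges: [-147.43, 147.43], [-19.82, 112.94], [-74.19, 73.91], [6.32, 146.72], [-59.91, 239.91], [6.04, 106.73], [-150.56, 150.56]. Speed limits (degrees/s): [127.2, 127.2, 172.46, 172.46, 180, 180, 180].

INTERFACE

Orientations are given as [roll, pitch, yaw] about the fixed x, y, z axes, in that order (R = Rz(yaw) Ry(pitch) Rx(roll)).
In Python, from cell import robot gives the robot as it stands.
- The arm moves only by the shell command python3 -m pendant 'ROWS' [FORCE]. ROWS is JSON, a list that holds one entry, the list of rows, each a list of 7 numbers: the shift along the world's x, y, z normalised to -1 to 1, where 1 is 15 cm, then the turn, a rotation vector about the world's x, y, z normalised to -1 to 1, where 1 is 180 degrees, then the opening, from -1 (shut) to 1 (fully open). A call has exactly 5 rows; each row is the pose to reach, as a shift and turn from the pose commanded when the call began, turning the shorter way round; what a row does not reach only later rows make up. A row lasts 1/12 s, in which the tool goes at most 41.7 mm and 7.16 degrees, less where a joint would pass 70% of its speed; a pose out of reach is approached as far as the arm can. A call with a number of a shift or a turn outside -1 to 1 is refused whole. A call with a gripper value outside its range is refused whole. The fingers move at their own pace and stop on an object; FORCE is the grip in N (left out, the last holds). Time passes only in rows, so rows that repeat a pose let the fingers close, or fill a call up. It gives the time, the measured TCP pose, the force, the opening and the grip force at its end, in the units of the state.
- robot.get_obs(): the state, without advancing time (a new reading comes with each control period).
- robot.camera(name): name is "scene" or "top"; returns a dict with "color" (420x560x3 uint8, red, green, blue), "mtx" (3x3 intrinsics, pixels), "R" (3x3) and "t" (3): a world point X has camera coordinates R X + t. Camera axes: x right, y down, z forward; pixel columns grow to the right and rows downward; lengths in mm; the calibration is good to about 2 mm. A picture is of the moment at which its call begins. There is no depth.
- robot.job_done(): hands the job in; it is judged then, once.
The state is a dict: "clock": time; "q": joint angles; "qd": joint speeds; "tau": joint torques, N m; "position": TCP position; "eef_rot": TCP orientation; "ft_force": force on the tool from outside, world axes, zero at the start; "torque": the same for the moment, N m; "gripper_width": finger opening in mm; "grip_force": force on a finger pad.
Only numpy, scipy, OpenCV 4.12 (cv2) and the standard library are available. Lean on these libraries where they do the work, as an engineer would, in place of code of your own. Each camera call takes 0.05 s, during which the arm holds its last target. There are 200 camera calls.

TASK

Press the hinged cover of the leak-test fixture down until its catch snaps and holds it fully shut over the dish. Then swing the spring-return cam lever at the fixture's side up to its highest lift point, where it stands straight upright and presses the dish against the cover's gasket, and finish while still holding the lever there with the gripper, because it springs back if let go. Leave the loose things around the fixture where they are.

Things in the scene. Friction and masses are not known exactly. Their poses are not given: they have to be found in the camera images.
- fixture: aluminium leak-test fixture, fixed; grey base plate 163 x 225 x 12 mm. Origin on the worktop under the dish centre; x from the catch (front) to the cover hinge (rear), y left, z up. Cover frame: |y| to 56 mm, 86 mm high. Left (+y) of it a pivot bracket and follower arm, at most 70 mm high, x 13..52, y 56..110; then the cam lever in plane y = 120 mm
- cover (a joint): cover hinge, rad: 0 fully shut (level, hard stop), grows as the front edge rises, at most 1.3. Starts at about 0.45 to 0.9 and stays where left (friction 0.15 N m). At about 0.1 its tongue meets the spring catch; pressing the front edge with about 5 to 12 N snaps it past to 0, where the catch holds it
- cover_hinge (a point): centre of the cover's hinge axis, which runs along the fixture's y; fixture frame (62, 0, 90) mm
- cover_press (a point): where to press: upper face of the cover's front bar, mid-width, 122 mm from the hinge axis, 6 mm above the hinge plane; moves with the cover (shut: fixture frame (-60, 0, 96) mm). Cover: aluminium frame 92 mm wide, 8 mm thick, clear window, front lip 34 mm wide out to 152 mm from the hinge
- cam_lever (a joint): lever angle, rad: 0 at rest, leaning 60 degrees from upright to the front (fixture -x); grows as the knob swings up and rearward. 1.047 = upright = highest lift of the dish stage (5 mm over rest); past it the lift falls, stop at 1.75. A spring (0.20 N m at rest, 0.40 upright, 4.5 N at the knob) always drives it back to 0
- lever_knob (a point): centre of the white drum knob: a cylinder 26 mm in diameter, 28 mm long, axis along the fixture's y, flat ends; 90 mm from the pivot axis, on a 9 mm rod in the fixture's plane y = 120 mm. Fixture frame: at rest (-43, 120, 82), upright (35, 120, 127) mm. Can be pinched from above by its ends (it turns between the pads), or pushed
- lever_pivot (a point): point of the lever's pivot axis in the plane of the knob; axis along the fixture's y; fixture frame (35, 120, 37) mm
- gasket: black rubber disc, 62 mm diameter, 6.5 mm thick, sprung (1.5 N/mm), under the cover's window; origin at the centre of its underside, 2.5 mm above the dish when the cover is shut and the lever at rest
- dish: clear plastic petri dish with lid, 60 mm diameter, 15 mm high, lying loose in the 4 mm high nest ring of the fixture's lifting stage (underside 64 mm above the worktop at rest); origin at the centre of its underside
- spare_dish_a: bystander: a petri dish like the clamped one, 60 x 15 mm, on the worktop right of the fixture; origin at the centre of its underside
- spare_dish_b: bystander: another such dish, 60 x 15 mm, on the worktop right of the fixture; origin at the centre of its underside
- beaker: bystander: clear beaker, 72 x 77 x 92 mm, on the worktop right of the fixture; origin at the centre of its underside
- tape_roll: bystander: roll of tape, 104 mm diameter, 25 mm high, lying on the worktop right of the fixture; origin at the centre of its underside
- tweezers: bystander: steel tweezers, 138 mm long, lying on the worktop in front of the fixture; origin at the centre of its underside
Not all that is in view belongs to the job. What is shaped like the dish but purple or yellow is not meant.

How it is judged (in metres and radians):
On the way, in this order (a step that is already met when the one before it is completed fails the run):
1. the cover is snapped shut while the lever is still down (value of joint cover below 0.03 rad and value of joint cam_lever below 0.3 rad), for 0.2 s.
2. the lever is at its highest lift point with the cover shut (value of joint cover below 0.03 rad and value of joint cam_lever between 0.907 and 1.187 rad), for 0.2 s.
At the end, for the whole second after the job is handed in: the cover is shut in its catch (below 0.03 rad), the gripper's fingers hold the lever within 0.14 rad (8 degrees) of upright, its highest lift, pressing with more than 1.5 N, and the dish, within 6 mm of the nest's centre, is pressed on the gasket with more than 1 N (all of step 2 and contact force between the fingers and fixture above 1.5 N and contact force between dish and gasket above 1 N and horizontal distance between dish and fixture below 0.006 m); the arm keeps its last pose, push and grip.
It fails at once if a loose bystander is moved more than 25 mm (distance of any of spare_dish_a, spare_dish_b, beaker, tape_roll, tweezers from where it was at the start of the episode above 0.025 m).
It also fails if it takes over 48 s, if anything falls off the work surface, if the arm or the gripper's body presses on something with over 40 N, if the wrist force passes 120 N, or if a joint passes its speed limit or range.

## Working session

There is one attempt and no reset: what is moved stays moved. The work goes in short steps, Python scripts to look and compute and a shell command to move; the robot and the scene stay as the last step left them, time stands still between calls to the robot, and variables do not carry over. Pictures are saved under pics/ and viewed, at most 10 in all, crops included, and the job is handed in when it is done.

```bash
ls; mkdir -p pics; python3 - <<'E'
from cell import robot
import cv2
o=robot.get_obs();print({k:o[k] for k in("clock","position","eef_rot","ft_force","gripper_width")})
for n in("scene","top"):
    c=robot.camera(n);cv2.imwrite(f"pics/{n}0.png",c["color"][:,:,::-1]);print(n,c["mtx"].tolist(),c["R"].tolist(),c["t"].tolist())
E
```

```text
pics
{'clock': 0.0, 'position': array([209.80883479, 693.41507834, 178.57182455]), 'eef_rot': array([-1.79911768e+02,  9.08083865e-03,  1.63171608e+02]), 'ft_force': array([-0.18415177, -0.84354271,  0.35754092]), 'gripper_width': 93.09922580313916}
scene [[424.651801725695, 0.0, 281.0645559563671], [0.0, 424.651801725695, 208.18596076461324], [0.0, 0.0, 1.0]] [[0.7111100076776612, -0.7030016188376939, 0.010548975886717512], [-0.46325157183454424, -0.4797757771944255, -0.7451262878266401], [0.5288861296853047, 0.5249799305964628, -0.6668399615330745]] [-260.21540131561926, 327.20387590711675, 956.4185278900837]
top [[437.5629629410023, 0.0, 276.10012558193046], [0.0, 437.5629629410023, 205.24685932934892], [0.0, 0.0, 1.0]] [[0.029599725661042575, -0.9995501336312017, 0.00483596925528137], [-0.9741880659448653, -0.029931187509806566, -0.223744801470013], [0.22378889251120965, 0.001911641205825434, -0.9746357664361116]] [89.55407157637491, 479.70624493310066, 1419.1010542387912]
```

View pics/scene0.png

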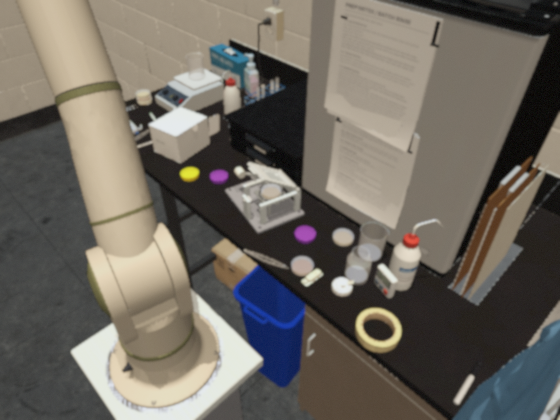

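View pics/top0.png

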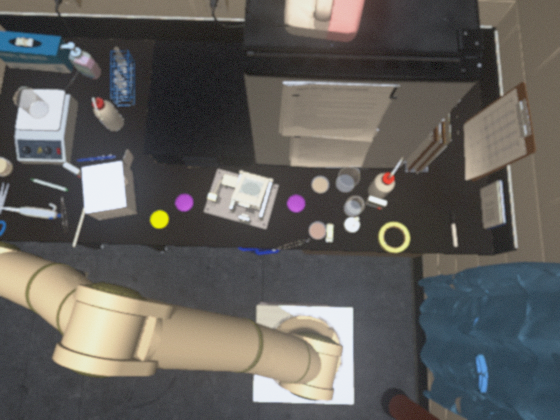

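The scene view shows the fixture around (265,195), and the top view shows it around (242,197). I'll zoom in on both.

```bash
python3 - <<'E'
import cv2,numpy as np
a=cv2.imread("pics/scene0.png")[145:245,210:320];b=cv2.imread("pics/top0.png")[155:240,190:300]
f=lambda i,s:cv2.resize(i,None,fx=s,fy=s,interpolation=cv2.INTER_CUBIC)
cv2.imwrite("pics/s1.png",f(a,6));cv2.imwrite("pics/t1.png",f(b,7))
E
```

```text
(no output)
```

View pics/s1.png

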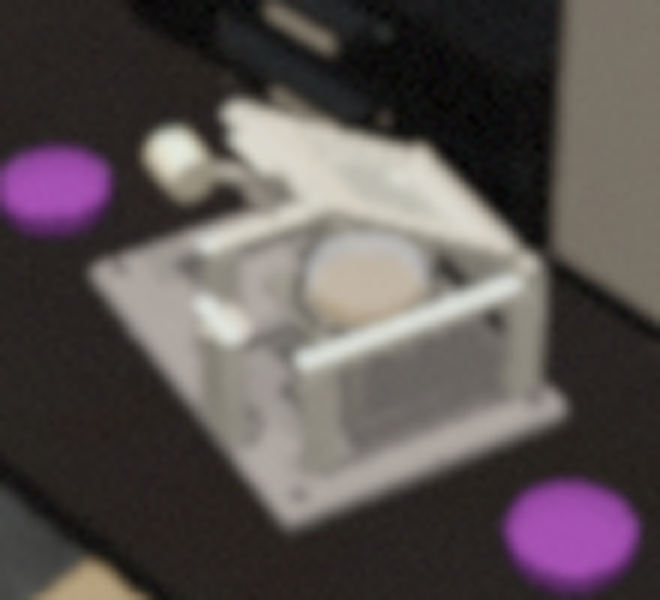

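View pics/t1.png

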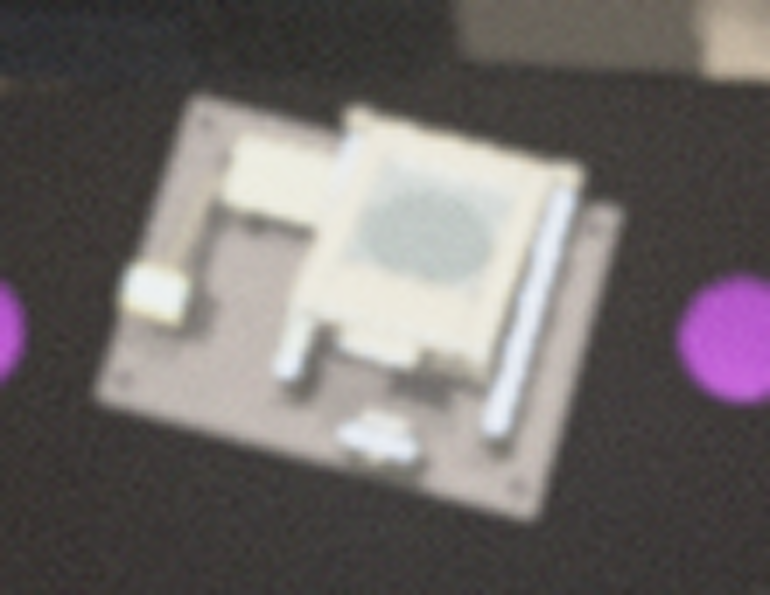

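Both crops show the plate corners, the cover ajar, the knob at the left (scene crop 180,163; top crop 156,292), and the dish in the scene crop at (365,280). Next I work out the fixture pose.

```bash
cat > h.py <<'E'
import numpy as np
from cell import robot
C={n:robot.camera(n) for n in("scene","top")}
def ray(n,px):
    c=C[n];R=np.array(c["R"]);t=np.array(c["t"])
    return -R.T@t, R.T@np.linalg.solve(c["mtx"],[*px,1.])
def plane(n,px,z):
    o,d=ray(n,px);return o+d*(z-o[2])/d[2]
def tri(a,b):
    (o,d),(p,e)=ray("scene",a),ray("top",b)
    s=np.linalg.lstsq(np.c_[d,-e],p-o,rcond=None)[0]
    A,B=o+d*s[0],p+e*s[1];return (A+B)/2,np.linalg.norm(A-B)
S=lambda x,y:(210+(x+.5)/6-.5,145+(y+.5)/6-.5)
T=lambda x,y:(190+(x+.5)/7-.5,155+(y+.5)/7-.5)
E
python3 - <<'E'
from h import *
np.set_printoptions(precision=1,suppress=True)
P=np.array([plane("top",T(*p),12) for p in((97,400),(540,520),(622,205),(195,97))])  # LF RF RR LR
Q=np.array([plane("scene",S(*p),12) for p in((92,272),(290,528),(566,408))])
print(P,Q)
e=lambda v:np.degrees(np.arctan2(v[1],v[0]))
print("yaw",e(P[3]-P[0]),e(P[2]-P[1]),e(P[0]-P[1])-90,e(P[3]-P[2])-90,"scene",e(Q[0]-Q[1])-90,e(Q[2]-Q[1]))
print("len",[np.linalg.norm(P[i]-P[i-1]) for i in range(4)])
yaw=np.radians(np.mean([e(P[3]-P[0]),e(P[2]-P[1]),e(P[0]-P[1])-90,e(P[3]-P[2])-90]))
R=np.array([[np.cos(yaw),-np.sin(yaw)],[np.sin(yaw),np.cos(yaw)]])
k,err=tri(S(180,163),T(156,292));print("knob",k,err,"origin",k[:2]-R@[-43,120])
d=plane("scene",S(365,278),77);print("dish->origin",d)
o=k[:2]-R@[-43,120]
print("plate in fix",(P[:,:2]-o)@R)
for n,p,z in(("rail R front in",T(497,435),86),("rail L front",T(290,375),86),("catch",T(380,437),96)):print(n,(plane("top",p,z)[:2]-o)@R)
for nm,a,b in(("lip mid",(245,110),(380,345)),("cover LF/RF",(225,105),(305,310))):
  pass
# cover front bar right/left corners: find phi from top lip front edge midpoint
import math
for phi in np.arange(.4,.95,.1):
  x=62-152*math.cos(phi)-4*math.sin(phi)*-1; z=90+152*math.sin(phi)
  w=np.r_[o+R@[x,0],z]; r=[]
  for n in C:
    c=C[n];u=np.array(c["mtx"])@(np.array(c["R"])@w+c["t"]);u=u[:2]/u[2]
    r.append((u-[210,145])*6 if n=="scene" else (u-[190,155])*7)
  print(round(phi,2),r)
E
```

```text
[[455.9 354.1  12. ]
 [402.6 133.7  12. ]
 [563.6  98.2  12. ]
 [613.5 315.1  12. ]] [[454.4 347.6  12. ]
 [400.1 130.   12. ]
 [558.6  96.   12. ]]
yaw -13.884134428564973 -12.446987885856393 -13.592197661509914 -12.940353110380244 scene -14.014408493783677 -12.082574605329903
len [np.float64(162.32299471457097), np.float64(226.69934787585504), np.float64(164.88615165177424), np.float64(222.5912066486568)]
knob [495.3 317.8  79.9] 0.9567336999547789 origin [509.7 191.1]
dish->origin [502.6 184.6  77. ]
plate in fix [[-89.6 146.3]
 [-91.1 -80.3]
 [ 73.7 -78.1]
 [ 72.7 144.5]]
rail R front in [-69.5 -54.9]
rail L front [-66.9  46.6]
catch [-86.3  -3.5]
0.4 [array([222.5, 196.7]), array([367.5, 387.6])]
0.5 [array([234.4, 168.8]), array([369.6, 366.2])]
0.6 [array([249.1, 141. ]), array([372.7, 342. ])]
0.7 [array([266.2, 113.7]), array([376.8, 315.3])]
0.8 [array([285.7,  87.2]), array([381.8, 286.3])]
0.9 [array([307.3,  61.8]), array([387.6, 255.3])]
```

```bash
python3 - <<'E'
from h import *
np.set_printoptions(precision=0,suppress=True)
for nm,n,p,z in(("cab front-left bottom","top",(256,168),0),("cab right bottom","top",(452,167),0),("cab left edge mid top","top",(247,80),0),("cab base scene left","scene",(303,168),0),("cab base scene right","scene",(440,262),0),("blk box fr","top",(215,165),0),("blk box fl","top",(145,155),0),("blkbox scene fl","scene",(230,122),0)):print(nm,plane(n,p,z))
print("cab top edge tri", *tri((330,0),(247,75)))
E
python3 -m pendant '[[[0,0,0.6,0,0,0.02,-1],[0.05,-0.2,0.9,0,0,0.02,-1],[0.2,-0.5,0.9,0,0,0.02,-1],[0.35,-0.75,0.9,0,0,0.02,-1],[0.5,-1,0.9,0,0,0.02,-1]]]' 30
```

```text
cab front-left bottom [623. 180.   0.]
cab right bottom [ 649. -520.    0.]
cab left edge mid top [966. 227.   0.]
cab base scene left [735. 265.   0.]
cab base scene right [ 691. -293.    0.]
blk box fr [630. 326.   0.]
blk box fl [659. 579.   0.]
blkbox scene fl [750. 681.   0.]
cab top edge tri [673. 171. 575.] 25.802894608307707
clock: 0.72
position: [264.2, 580.8, 309.9]
eef_rot: [179.8, 0.0, 166.9]
ft_force: [0.5, -0.2, 0.7]
gripper_width: 64.1
grip_force: 0.0
```

```bash
python3 -m pendant '[[[0.2,-0.4,0,0,0,0,-1],[0.4,-0.8,0,0,0,0,-1],[0.6,-1,0,0,0,0,-1],[0.7,-1,0,0,0,0,-1],[0.7,-1,0,0,0,0,-1]]]'; python3 -m pendant '[[[0.2,-0.3,0,0,0,0,-1],[0.4,-0.6,0,0,0,0,-1],[0.6,-1,0,0,0,0,-1],[0.6,-1,0,0,0,0,-1],[0.6,-1,0,0,0,0,-1]]]'
```

```text
clock: 1.13
position: [373.1, 425.7, 308.1]
eef_rot: [-180.0, 0.1, 166.5]
ft_force: [0.2, 0.6, -0.4]
gripper_width: 30.9
grip_force: 0.0
clock: 1.55
position: [462.6, 273.5, 307.8]
eef_rot: [-179.9, 0.1, 166.3]
ft_force: [-0.5, -1.3, 0.3]
gripper_width: 0.7
grip_force: 0.0
```

```bash
python3 -m pendant '[[[0,-0.25,0,0,0,0,-1],[0,-0.5,-0.2,0,0,0,-1],[0,-0.51,-0.5,0,0,0,-1],[0,-0.51,-0.8,0,0,0,-1],[0,-0.51,-0.8,0,0,0,-1]]]'
python3 - <<'E'
from cell import robot
import cv2,numpy as np
f=lambda i,s:cv2.resize(i,None,fx=s,fy=s,interpolation=cv2.INTER_CUBIC)
a=robot.camera("scene")["color"][100:250,200:330,::-1]
b=robot.camera("top")["color"][120:245,185:315,::-1]
cv2.imwrite("pics/c2.png",np.hstack([f(a,3),f(b,3)[:450] if 0 else cv2.resize(b,(400,450))]))
o=robot.get_obs();print(o["position"],o["ft_force"])
E
```

```text
clock: 1.97
position: [456.9, 202.0, 183.2]
eef_rot: [-179.8, -0.2, 166.7]
ft_force: [-0.5, -0.1, -0.2]
gripper_width: 0.5
grip_force: 0.0
[457.91130683 203.22289638 185.26142309] [0.24618038 0.03538592 0.11152103]
```

View pics/c2.png

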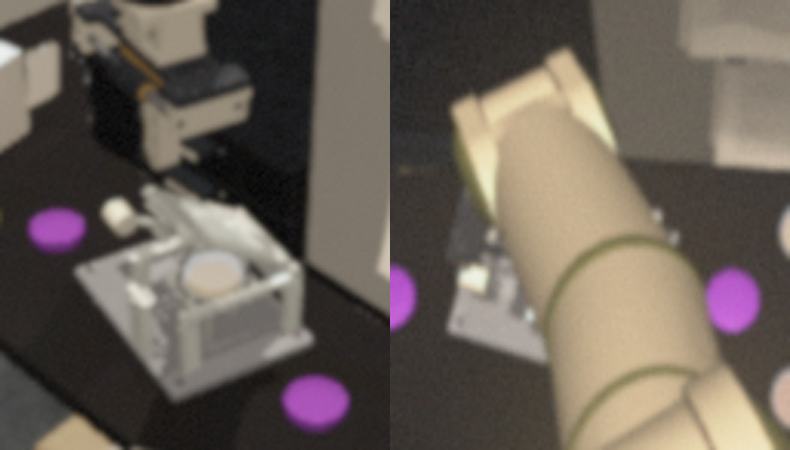

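The tip is above the cover's front bar (scene part about 205,185), so I press down along the arc.

```bash
python3 -m pendant '[[[0.05,-0.03,0,0,0,0,-1],[0.04,-0.03,-0.08,0,0,0,-1],[0.04,-0.03,-0.16,0,0,0,-1],[0.02,-0.02,-0.24,0,0,0,-1],[0.02,-0.02,-0.3,0,0,0,-1]]]'; python3 -m pendant '[[[0,0,-0.05,0,0,0,-1],[-0.02,0,-0.1,0,0,0,-1],[-0.04,0.01,-0.15,0,0,0,-1],[-0.05,0.01,-0.2,0,0,0,-1],[-0.05,0.01,-0.2,0,0,0,-1]]]'
```

```text
clock: 2.48
position: [463.5, 201.8, 143.3]
eef_rot: [179.9, 0.1, 166.8]
ft_force: [0.3, 0.5, -0.8]
gripper_width: 0.7
grip_force: 0.0
clock: 2.9
position: [453.9, 202.5, 111.2]
eef_rot: [-179.9, -0.1, 166.8]
ft_force: [0.2, 0.3, -1.0]
gripper_width: 0.6
grip_force: 0.0
```

```bash
python3 -m pendant '[[[0,-0.01,-0.02,0,0,0,-1],[-0.02,-0.01,-0.05,0,0,0,-1],[-0.03,-0.01,-0.08,0,0,0,-1],[-0.03,-0.01,-0.08,0,0,0,-1],[-0.03,-0.01,-0.08,0,0,0,-1]]]'; python3 -m pendant '[[[0,0,-0.01,0,0,0,-1],[0,0,-0.02,0,0,0,-1],[0,0,-0.03,0,0,0,-1],[0,0,-0.04,0,0,0,-1],[0,0,-0.04,0,0,0,-1]]]'
```

```text
clock: 3.32
position: [450.1, 200.9, 100.1]
eef_rot: [-180.0, -0.0, 166.8]
ft_force: [-0.6, -0.5, 0.3]
gripper_width: 0.7
grip_force: 0.0
clock: 3.73
position: [450.3, 201.1, 94.1]
eef_rot: [-180.0, -0.0, 166.8]
ft_force: [0.3, -0.8, 0.0]
gripper_width: 0.2
grip_force: 0.1
```

```bash
python3 - <<'E'
from cell import robot
import cv2,numpy as np
f=lambda i,s:cv2.resize(i,None,fx=s,fy=s,interpolation=cv2.INTER_CUBIC)
a=robot.camera("scene")["color"][135:245,210:330,::-1]
cv2.imwrite("pics/c3.png",f(a,5))
o=robot.get_obs();print(o["position"],o["ft_force"],o["torque"])
E
```

```text
[450.36628543 201.0769936   94.20672598] [-0.03603665  0.83236741  0.16481154] [-0.01244383  0.01366927  0.00443727]
```

View pics/c3.png

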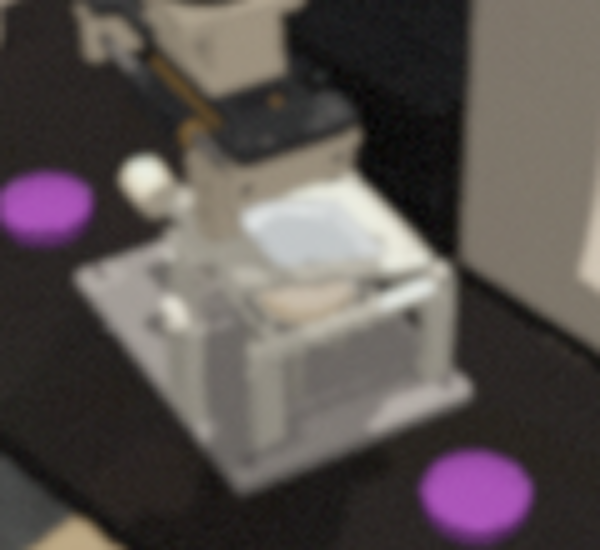

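The cover is now low, though it isn't clear whether it's at 0. I'll project the expected edges for several angles and compare them.

```bash
python3 - <<'E'
from h import *
import math,cv2
np.set_printoptions(precision=0,suppress=True)
y=math.radians(-13.2);R=np.array([[math.cos(y),-math.sin(y)],[math.sin(y),math.cos(y)]]);o=np.array([506,187.])
c=C["scene"]
def pj(p):
  u=np.array(c["mtx"])@(np.array(c["R"])@np.r_[o+R@p[:2],p[2]]+c["t"]);return (u[:2]/u[2]-[210,135])*5+2
for phi in(0,.05,.1,.2,.3,.5):
  f=lambda s,yy:pj(np.array([62-s*math.cos(phi)+6*math.sin(phi),yy,90+s*math.sin(phi)+6*math.cos(phi)]))
  print(phi,"RF corner",f(128,-46),"RR",f(0,-46),"lip R",f(152,-17),"lip L",f(152,17),"LF",f(128,46))
print("rail R front outer",pj([-70,-56,86.]),"RR",pj([62,-56,86.]),"tip",pj([-57,3,94.]))
E
```

```text
0 RF corner [246. 333.] RR [435. 261.] lip R [184. 319.] lip L [157. 286.] LF [170. 246.]
0.05 RF corner [246. 325.] RR [436. 261.] lip R [185. 308.] lip L [157. 276.] LF [170. 238.]
0.1 RF corner [247. 316.] RR [436. 260.] lip R [185. 298.] lip L [158. 265.] LF [171. 229.]
0.2 RF corner [251. 297.] RR [437. 260.] lip R [189. 276.] lip L [161. 243.] LF [174. 210.]
0.3 RF corner [256. 278.] RR [438. 260.] lip R [194. 253.] lip L [166. 221.] LF [178. 192.]
0.5 RF corner [273. 239.] RR [439. 260.] lip R [213. 207.] lip L [184. 175.] LF [194. 154.]
rail R front outer [249. 359.] RR [444. 283.] tip [218. 284.]
```

```bash
python3 - <<'E'
from h import *
import cv2
c=C["scene"]
def pj(w):
  u=np.array(c["mtx"])@(np.array(c["R"])@np.array(w)+c["t"]);return u[:2]/u[2]
print("c2 tip",(pj([458,203,185.])-[200,100])*3,"now",pj([450.4,201,94.2]), (pj([450.4,201,94.2])-[230,150])*10,(pj([450.4,201,160])-[230,150])*10)
i=c["color"][150:205,230:305,::-1]
cv2.imwrite("pics/c4.png",cv2.resize(i,None,fx=10,fy=10,interpolation=cv2.INTER_CUBIC))
E
```

```text
c2 tip [162.04196271 194.9819065 ] now [253.52589026 191.68821981] [235.25890258 416.88219808] [227.60396166 236.36205875]
```

View pics/c4.png

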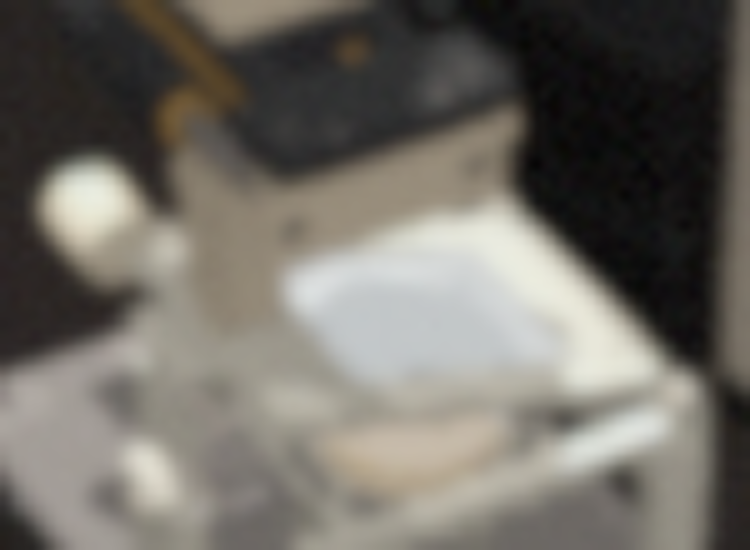

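```bash
python3 -m pendant '[[[0,0,0.2,0,0,0,-1],[0,0,0.4,0,0,0,-1],[0,0,0.7,0,0,0,-1],[0,0,0.9,0,0,0,-1],[0,0,0.9,0,0,0,-1]]]'
python3 - <<'E'
from h import *
import cv2
c=C["scene"]
def pj(w):
  u=np.array(c["mtx"])@(np.array(c["R"])@np.array(w)+c["t"]);return u[:2]/u[2]
p=robot.get_obs()["position"];print(p,(pj(p)-[215,120])*7)
f=lambda i:cv2.resize(i,None,fx=7,fy=7,interpolation=cv2.INTER_CUBIC)
cv2.imwrite("pics/c5.png",f(c["color"][120:205,215:325,::-1]))
E
```

```text
clock: 4.4
position: [453.2, 202.3, 235.3]
eef_rot: [179.6, 0.4, 166.7]
ft_force: [2.0, -0.2, -0.4]
gripper_width: 0.3
grip_force: 0.0
[450.92803475 201.45535271 230.6582439 ] [258.34780792 227.9633373 ]
```

View pics/c5.png

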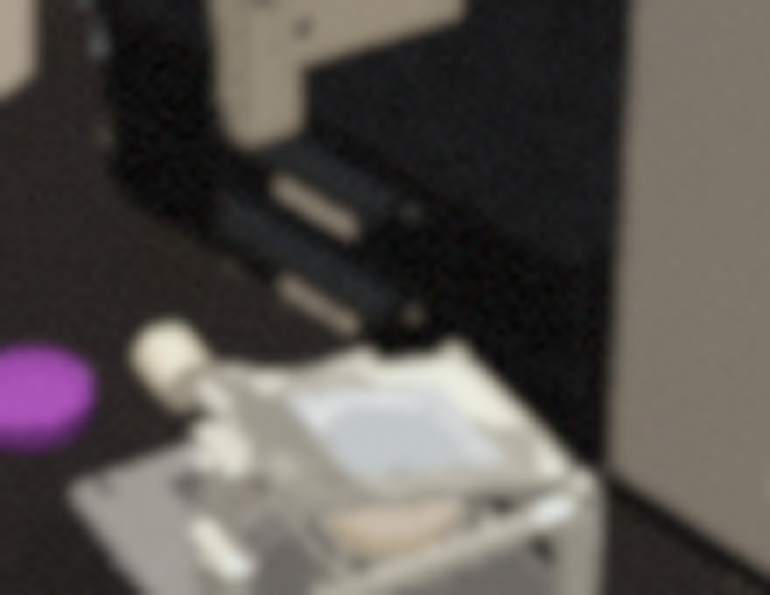

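```bash
python3 - <<'E'
from h import *
import cv2
np.set_printoptions(linewidth=200)
a=cv2.imread("pics/scene0.png").astype(int).mean(2);b=C["scene"]["color"].astype(int).mean(2)
print("now rows136-160 cols240-264");print(b[134:160:2,242:266:1].astype(int));print("orig");print(a[134:160:2,242:266].astype(int))
E
```

```text
now rows136-160 cols240-264
[[ 12   9  27  59  91 115 123 123 124 130 133 135 136 134 129 108  71  37  30  25  26  25  25  24]
 [ 14  16  23  55  90 114 124 126 126 130 134 135 135 135 130 108  69  32  23  25  23  27  24  27]
 [ 12  19  24  41  71  99 116 122 125 130 134 135 134 133 126 102  66  29  21  26  19  23  20  24]
 [ 11  13  16  24  43  73  98 114 121 124 124 122 116 107  94  72  48  34  23  22  19  18  17  22]
 [ 15  15  15  16  20  31  58  78  89  85  76  67  57  48  45  43  41  40  39  35  31  25  20  21]
 [ 15  16  14  21  20  19  20  24  23  22  24  30  41  47  45  40  41  40  39  40  41  38  37  31]
 [ 17  16  15  18  18  22  17  16  17  17  21  46  75  97  97  83  67  52  42  42  39  40  40  39]
 [ 18   7  17  20  31  32  34  28  22  20  22  30  56  82 101 111 110 104  91  71  53  45  39  39]
 [ 18  15  17  21  29  35  40  40  40  37  33  27  24  28  39  55  77  99 110 111 108  96  78  58]
 [ 17  19  15  19  28  34  36  39  40  41  39  37  32  34  25  23  27  36  52  72  93 106 102  84]
 [ 29  26  25  22  22  24  28  29  32  38  37  40  40  41  39  37  34  30  27  27 
[... 808 characters left out ...]
4  28]
 [ 15  19   8   6  19  22  17  17  19   9  22  43  73  93  93  82  63  49  40  38  39  37  36  37]
 [ 13  15  14  17  27  35  30  25  21  21  20  28  56  78  98 107 108 101  86  68  52  41  34  38]
 [  7  14  12  20  29  35  37  37  37  33  31  27  25  26  35  56  76  94 106 108 103  93  77  57]
 [ 19   8  13  18  28  32  37  37  36  38  38  37  35  30  28  25  27  37  50  69  86 101  98  78]
 [ 32  23  19  18  18  24  29  31  32  34  35  37  36  36  33  34  32  28  26  23  30  38  48  42]
 [ 31  34  34  31  31  27  27  25  23  24  29  30  33  38  37  36  37  38  34  31  31  24  22  21]
 [ 34  35  33  35  40  44  43  34  25  23  16  23  29  40  42  39  38  39  38  38  38  35  32  31]]
```

```bash
python3 - <<'E'
from h import *
np.set_printoptions(precision=1,suppress=True)
for z in(255,262,269):print(z,plane("scene",(251,141.5),z), "vs 451,201.5,230.7")
for z in(118,125,132):print(z,plane("scene",(253,183),z),"vs 450,201,94")
o=robot.get_obs();print(o["q"],o["tau"],o["position"])
E
```

```text
255 [460.9 215.  255. ] vs 451,201.5,230.7
262 [453.9 206.8 262. ] vs 451,201.5,230.7
269 [446.9 198.5 269. ] vs 451,201.5,230.7
118 [457.  209.5 118. ] vs 450,201,94
125 [451.3 202.7 125. ] vs 450,201,94
132 [445.6 196.  132. ] vs 450,201,94
[-36.9  14.9   7.9 118.5  -2.8  46.9  49.4] [  0.  -46.2   1.7 -22.8  -0.    0.1   0. ] [449.6 200.7 228.1]
```

The finger's visible end is about 33 mm above the reported TCP when closed, and the cover stopped at about 0.3, which fits. I'll keep pressing lower, going by the force reading.

```bash
python3 -m pendant '[[[0,0,-0.2,0,0,0,-1],[0,0,-0.4,0,0,0,-1],[0,0,-0.6,0,0,0,-1],[0,0,-0.8,0,0,0,-1],[0,0,-0.86,0,0,0,-1]]]'; python3 -m pendant '[[[0,0,-0.04,0,0,0,-1],[0,0,-0.08,0,0,0,-1],[-0.01,0,-0.11,0,0,0,-1],[-0.02,0,-0.13,0,0,0,-1],[-0.02,0,-0.13,0,0,0,-1]]]'
```

```text
clock: 5.12
position: [447.9, 199.8, 96.1]
eef_rot: [-179.7, -0.3, 166.8]
ft_force: [-0.4, -0.4, 0.3]
gripper_width: 0.7
grip_force: 0.0
clock: 5.53
position: [447.3, 201.3, 81.1]
eef_rot: [180.0, 0.0, 166.8]
ft_force: [-0.0, -0.4, 0.4]
gripper_width: 0.5
grip_force: 0.0
```

```bash
python3 -m pendant '[[[0,0,-0.02,0,0,0,-1],[0,0,-0.04,0,0,0,-1],[0,0,-0.06,0,0,0,-1],[0,0,-0.08,0,0,0,-1],[0,0,-0.08,0,0,0,-1]]]'; python3 -m pendant '[[[0,0,-0.01,0,0,0,-1],[0,0,-0.02,0,0,0,-1],[0,0,-0.03,0,0,0,-1],[0,0,-0.04,0,0,0,-1],[0,0,-0.04,0,0,0,-1]]]'
```

```text
clock: 5.95
position: [447.4, 201.3, 69.0]
eef_rot: [180.0, 0.0, 166.8]
ft_force: [-0.3, 0.2, 1.2]
gripper_width: 0.5
grip_force: 0.7
clock: 6.37
position: [447.2, 201.1, 62.6]
eef_rot: [-180.0, -0.0, 166.8]
ft_force: [-0.2, 0.3, -0.3]
gripper_width: 0.5
grip_force: 0.0
```

```bash
python3 -m pendant '[[[0,0,-0.01,0,0,0,-1],[0,0,-0.02,0,0,0,-1],[0,0,-0.03,0,0,0,-1],[0,0,-0.03,0,0,0,-1],[0,0,-0.03,0,0,0,-1]]]'
python3 - <<'E'
from h import *
import cv2
c=C["scene"]
p=robot.get_obs()["position"];print(p)
f=lambda i:cv2.resize(i,None,fx=9,fy=9,interpolation=cv2.INTER_CUBIC)
cv2.imwrite("pics/c6.png",f(c["color"][150:215,230:310,::-1]))
E
```

```text
clock: 6.78
position: [447.4, 201.0, 58.2]
eef_rot: [-180.0, -0.0, 166.8]
ft_force: [-0.0, -0.7, 0.7]
gripper_width: 0.2
grip_force: 0.0
[447.43384353 201.033839    58.3127337 ]
```

View pics/c6.png

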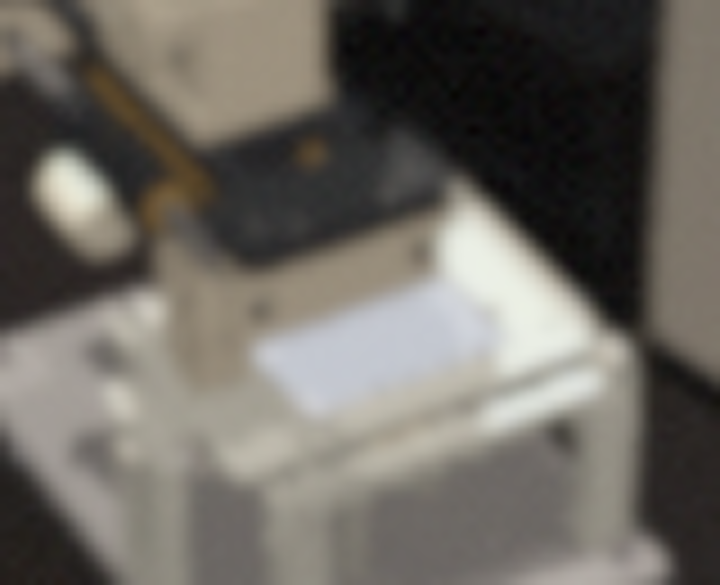

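The cover is nearly shut, with the gap to the rail almost closed (c6 edge from 600,340 to 255,460). I press a bit further and watch the force.

```bash
python3 -m pendant '[[[0,0,-0.01,0,0,0,-1],[0,0,-0.02,0,0,0,-1],[0,0,-0.03,0,0,0,-1],[0,0,-0.03,0,0,0,-1],[0,0,-0.03,0,0,0,-1]]]';python3 -c "
from cell import robot
o=robot.get_obs();print(o['ft_force'],o['tau'],o['position'])"
```

```text
clock: 7.3
position: [447.7, 201.3, 56.0]
eef_rot: [179.9, 0.1, 166.7]
ft_force: [-6.0, -2.3, 36.0]
gripper_width: 0.3
grip_force: 18.3
[-5.98444237 -2.33788674 35.96360088] [ 1.78298461e-01 -3.98897660e+01  1.79865025e+00 -1.05692375e+01
  3.05111613e-02 -2.20889859e+00  4.28987769e-03] [447.65579979 201.28939742  55.95577433]
```

Hard stop felt (36 N at the bar), so the cover should have snapped shut. I raise, open part way and go over the knob, then measure where the open fingers end by image differencing.

```bash
python3 -m pendant '[[[0,0,0.1,0,0,0,-1],[0,0,0.3,0,0,0,-0.5],[0,0,0.6,0,0,0,0.35],[0.1,0.25,0.63,0,0,0,0.35],[0.2,0.5,0.63,0,0,0,0.35]]]'; python3 -m pendant '[[[0.1,0.25,0,0,0,0,0.35],[0.12,0.3,0,0,0,0,0.35],[0.12,0.3,0,0,0,0,0.35],[0.12,0.3,0,0,0,0,0.35],[0.12,0.3,0,0,0,0,0.35]]]'
python3 - <<'E'
from h import *
import cv2
c=C["scene"];a=cv2.imread("pics/scene0.png")[:,:,::-1].astype(int);b=c["color"].astype(int)
def pj(w):
  u=np.array(c["mtx"])@(np.array(c["R"])@np.array(w)+c["t"]);return u[:2]/u[2]
p=robot.get_obs()["position"];print(p,pj(p),pj(p+[0,0,39]))
np.set_printoptions(linewidth=220)
d=abs(a-b).mean(2).astype(int);x0,y0=pj(p).astype(int)
print(x0,y0);print(d[y0-30:y0+10:2,x0-24:x0+24:2])
i=c["color"][130:230,200:330,::-1];cv2.imwrite("pics/c7.png",cv2.resize(i,None,fx=6,fy=6,interpolation=cv2.INTER_CUBIC))
E
```

```text
clock: 7.72
position: [479.3, 276.1, 152.5]
eef_rot: [179.8, 0.2, 166.5]
ft_force: [0.3, -0.1, -0.3]
gripper_width: 22.7
grip_force: 0.0
clock: 8.13
position: [494.7, 319.2, 147.9]
eef_rot: [-179.9, -0.0, 166.7]
ft_force: [-0.2, 0.3, 0.1]
gripper_width: 55.8
grip_force: 0.0
[495.04132821 319.29480483 148.29517773] [237.81088702 153.47391684] [237.05735255 142.55908858]
237 153
[[  3   1   3   2   1   0   6  46  29  14  46  61  46  20  21  29  45  62  82  93 107 113 100  97]
 [  2   2   2   3   1   0   6  41  34  24  48  75  81  81  77  87  99 104 108 110 114 109  98  90]
 [  3   3   3   4   3   2   6  37  37  27  42  63  93 115 113 120 113 110 105 108 110 110 106  99]
 [  3   3   3   2   0   0   5  38  70  40  21  31  88 110 100 118 118 113 114 110 106  95  84  56]
 [  3   3   3   1   1   2   3  33  77  47  19  29  83 109 103 124 121 111  99  85  61  40  15   4]
 [  1   3   1   2   1   0   4  31  80  54  17  19  74 118 118 123 105  60  35  13   5   4   2   5]
 [  1   2   1   1   1   1   3  19  68  44  23   8  43 107 122 118 100  38   4   2   1   1   3   2]
 [  2   3   1   1   1   2  
[... 560 characters left out ...]
4   0]
 [  0   1   3   1   1   1   0   1   2   3   5   4   3  53  62  40  20   1   1   1   3   1   4   3]
 [  4   2   2   2   1   1   2   1   1   1   3   3   2   6   5   1   3   1   1   1   0   0   1   2]
 [  4   1   1   4   1   3   2   1   5   3   5   0   2   1   1   1   0   1   0   3   2   6   4   1]
 [  1   3   4   2   0   1   3   0   1   0   1   0   1   2   0   2   2   3   0   1   1   1   0   1]
 [  1   1   1   2   3   3   1   0   4   2   2   1   0   3   0   0   4   3   3   1   0   1   2   1]
 [  0   1   1   3   2   2   2   1   1   3   2   1   1   2   1   1   1   1   0   3   5   2   0   1]
 [  1   2   3   2   1   0   0   3   1   1   1   0   2   6   2   2   1  26  70  56  21   1   1   3]]
```

Open finger ends are also about 35–38 mm above the reported TCP, with x/y consistent. I'll apply that offset and descend around the knob.

```bash
python3 -m pendant '[[[0,-0.01,-0.15,0,0,0,0.35],[0,-0.01,-0.3,0,0,0,0.35],[0,-0.01,-0.4,0,0,0,0.35],[0,-0.01,-0.5,0,0,0,0.35],[0,-0.01,-0.5,0,0,0,0.35]]]';  python3 -m pendant '[[[0,0,-0.06,0,0,0,0.35],[0,0,-0.12,0,0,0,0.35],[0,0,-0.2,0,0,0,0.35],[0,0,-0.26,0,0,0,0.35],[0,0,-0.26,0,0,0,0.35]]]'
```

```text
clock: 8.65
position: [494.0, 317.5, 71.1]
eef_rot: [-179.8, -0.1, 166.7]
ft_force: [-0.1, 0.2, 0.3]
gripper_width: 62.7
grip_force: 0.0
clock: 9.07
position: [494.5, 319.0, 32.5]
eef_rot: [-179.9, -0.1, 166.8]
ft_force: [-0.2, -0.5, -0.2]
gripper_width: 62.9
grip_force: 0.0
```

Close on the knob.

```bash
python3 -m pendant '[[[0,0,0,0,0,0,0],[0,0,0,0,0,0,-0.5],[0,0,0,0,0,0,-0.8],[0,0,0,0,0,0,-0.8],[0,0,0,0,0,0,-0.8]]]' 35;  python3 -m pendant '[[[0,0,0,0,0,0,-0.8],[0,0,0,0,0,0,-0.8],[0,0,0,0,0,0,-0.8],[0,0,0,0,0,0,-0.8],[0,0,0,0,0,0,-0.8]]]' 35
```

```text
clock: 9.48
position: [495.2, 318.8, 34.6]
eef_rot: [-179.9, -0.0, 166.8]
ft_force: [0.4, -12.4, 3.3]
gripper_width: 34.2
grip_force: 5.8
clock: 9.9
position: [494.4, 315.6, 34.5]
eef_rot: [-179.7, -0.1, 166.6]
ft_force: [-2.5, -11.0, 6.6]
gripper_width: 27.7
grip_force: 35.0
```

Gripped at 27.7 mm, which matches the knob. I swing it along the arc with a small y recentring.

```bash
python3 -m pendant '[[[0,-0.02,0,0,0,0,-0.8],[0.04,-0.03,0.065,0,0,0,-0.8],[0.09,-0.04,0.125,0,0,0,-0.8],[0.15,-0.055,0.175,0,0,0,-0.8],[0.21,-0.07,0.22,0,0,0,-0.8]]]' 35;  python3 -m pendant '[[[0.07,-0.015,0.035,0,0,0,-0.8],[0.14,-0.03,0.06,0,0,0,-0.8],[0.22,-0.05,0.075,0,0,0,-0.8],[0.29,-0.07,0.08,0,0,0,-0.8],[0.29,-0.07,0.08,0,0,0,-0.8]]]' 35
```

```text
clock: 10.32
position: [525.4, 307.7, 66.9]
eef_rot: [-179.8, -0.2, 166.8]
ft_force: [-1.6, -2.4, -14.5]
gripper_width: 27.8
grip_force: 35.0
clock: 10.73
position: [570.8, 296.8, 79.6]
eef_rot: [-179.9, -0.1, 166.7]
ft_force: [-6.7, -3.6, 3.6]
gripper_width: 27.3
grip_force: 35.0
```

```bash
python3 -m pendant '[[[0,0,0,0,0,0,-0.8],[0,0,0,0,0,0,-0.8],[0,0,0,0,0,0,-0.8],[0,0,0,0,0,0,-0.8],[0,0,0,0,0,0,-0.8]]]' 35
python3 - <<'E'
from h import *
import cv2
c=C["scene"];o_=np.array([506,187.]);y=np.radians(-13.2);R=np.array([[np.cos(y),-np.sin(y)],[np.sin(y),np.cos(y)]])
def pj(f):
  u=np.array(c["mtx"])@(np.array(c["R"])@np.r_[o_+R@f[:2],f[2]]+c["t"]);return (u[:2]/u[2]-[215,135])*7
for n,f in dict(knob_up=[35,120,127],knob_past=[50,120,125],knob_bef=[20,120,125],pivot=[35,120,37],RF0=[-66,-46,96],RR0=[62,-46,96],RF1=[-66,-46,108]).items():print(n,pj(np.array(f,float)).round())
i=c["color"][135:215,215:325,::-1];cv2.imwrite("pics/c8.png",cv2.resize(i,None,fx=7,fy=7,interpolation=cv2.INTER_CUBIC))
E
```

```text
clock: 11.15
position: [569.7, 297.1, 79.6]
eef_rot: [-179.9, -0.1, 166.7]
ft_force: [-6.4, -4.5, -0.0]
gripper_width: 27.4
grip_force: 35.0
knob_up [321. 127.]
knob_past [350. 121.]
knob_bef [291. 140.]
pivot [325. 287.]
RF0 [307. 464.]
RR0 [572. 362.]
RF1 [306. 441.]
```

View pics/c8.png

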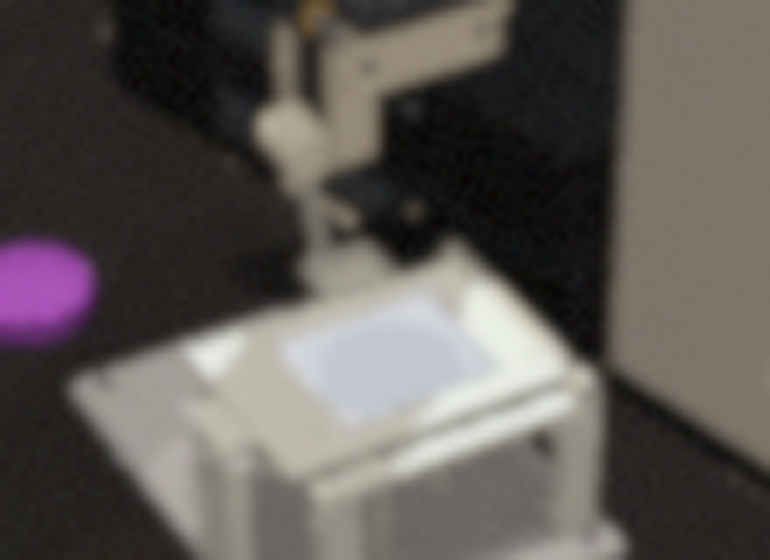

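The cover is shut, with its edge at the predicted line. The rod (310,195)→(318,245) seems to lean slightly forward, so I measure its line sub-pixel.

```bash
cat > rod.py <<'E'
from h import *
import cv2
np.set_printoptions(linewidth=200,precision=1,suppress=True)
c=C["scene"];o_=np.array([506,187.]);y=np.radians(-13.2);R=np.array([[np.cos(y),-np.sin(y)],[np.sin(y),np.cos(y)]])
k=np.array([3.8,4.2])/2   # half the knob residual
def pj(f):
  u=np.array(c["mtx"])@(np.array(c["R"])@np.r_[o_+k+R@f[:2],f[2]]+c["t"]);return u[:2]/u[2]
b=c["color"].astype(float).mean(2);a=cv2.imread("pics/scene0.png").astype(float).mean(2)
d=b-a
print(d[158:174,252:270].astype(int))
rows=np.arange(163,170);cx=[]
for r in rows:
  w=np.clip(d[r,254:264],8,None)-8;cx.append((w*np.arange(254,264)).sum()/w.sum())
print("rod col",np.array(cx),"slope",np.polyfit(rows,cx,1)[0])
for lean in(-10,-5,0,5,10,15):
  L=np.radians(lean);P=np.array([pj(np.array([35-s*np.sin(L),120,37+s*np.cos(L)])) for s in np.arange(30,95,5)])
  print("lean",lean,np.interp(rows,P[::-1,1],P[::-1,0]),"slope",np.polyfit(P[:,1],P[:,0],1)[0])
E
python3 rod.py
```

```text
[[  11   29   54   73   91  102  105  103   98   89   77   73   70   62   53   38   23    9]
 [   2   11   24   40   56   77   92   97   91   71   55   42   33   25   18   13    6    9]
 [  -6    0    8   15   28   47   64   75   68   48   27   15    9    5    5    1    0    3]
 [ -40  -20   -7    2    8   17   28   37   35   19    6    3    3    4    2    0    2    1]
 [ -91  -75  -50  -31  -12   -1    5   12    9    6    3    1    4    1    1    0    3    0]
 [-138 -128 -111  -90  -69  -42  -19   -8    0    1   -2   -1    2    0    1   -1    0    3]
 [-163 -158 -151 -141 -127 -101  -66  -35  -20  -16  -16  -13   -7   -2   -4   -2    0    0]
 [-175 -169 -166 -164 -160 -138 -103  -72  -56  -56  -54  -41  -30  -27  -28  -21  -13   -8]
 [-178 -175 -171 -169 -167 -151 -124  -96  -85  -95  -97  -82  -69  -68  -76  -77  -69  -59]
 [-177 -177 -174 -171 -169 -159 -133 -106  -96 -109 -127 -126 -114 -115 -123 -132 -130 -122]
 [-178 -178 -178 -176 -174 -165 -141 -114 -100 -108 -130 -143 -141 -137 -134 -143 -153 -160]
 [-181 -178 -180 -185 -180 -172 -150 -118 -104 -103 -118 -129 -123 -113 -109 
[... 356 characters left out ...]
  -55  -48  -41  -36  -39  -50]]
rod col [nan nan nan nan nan nan nan] slope nan
lean -10 [263.3 263.2 263.  262.9 262.7 262.6 262.6] slope -0.15651899993413163
lean -5 [262.2 262.2 262.1 262.  262.  261.9 261.9] slope -0.0678153459581551
lean 0 [261.1 261.1 261.1 261.1 261.2 261.2 261.2] slope 0.025555044801949974
lean 5 [259.8 259.9 260.1 260.2 260.3 260.4 260.5] slope 0.1255302817115155
lean 10 [258.5 258.7 258.9 259.2 259.4 259.6 259.8] slope 0.23455392704704756
lean 15 [257.  257.3 257.7 258.  258.4 258.7 259.1] slope 0.35584260039317883rod.py:13: RuntimeWarning: invalid value encountered in scalar divide
  w=np.clip(d[r,254:264],8,None)-8;cx.append((w*np.arange(254,264)).sum()/w.sum())
```

```bash
sed -i 's/^print(d\[158.*/print(b[158:174,252:270].astype(int))/; s/w=np.clip(d\[r,254:264\],8,None)-8/w=np.clip(b[r,254:263]-35,0,None)/; s/np.arange(254,264)/np.arange(254,263)/; s/np.arange(163,170);cx/np.arange(161,169);cx/' rod.py; python3 rod.py
```

```text
[[ 27  51  84 114 133 140 143 142 138 127 115 108 102  94  78  61  42  28]
 [ 26  35  64  98 124 136 140 137 128 112  94  81  71  60  48  37  28  19]
 [ 29  33  58  93 118 128 131 126 111  87  65  54  48  45  40  37  33  28]
 [ 36  38  56  87 109 120 120 113  95  67  47  43  43  41  39  39  40  33]
 [ 38  37  48  68  90 101 110 110  97  76  54  43  43  39  42  44  40  38]
 [ 38  36  42  54  64  80  98 108 106  94  77  62  50  45  41  40  38  37]
 [ 39  38  40  44  48  65  90 109 112 105  98  89  77  60  45  38  36  34]
 [ 35  35  37  39  43  59  86 106 108 103 102 104 100  81  54  34  30  27]
 [ 34  36  38  36  40  55  81 101 106  94  87  95 102  88  57  31  24  20]
 [ 32  39  37  37  38  50  74  96 104  92  71  70  82  72  49  25  20  16]
 [ 33  35  36  35  37  43  66  92 102  93  68  54  58  60  55  44  32  19]
 [ 35  32  31  34  31  38  58  88 102  97  80  69  74  84  87  80  61  40]
 [ 29  28  26  28  29  33  59  90 109 107 102 100 105 114 119 112  94  66]
 [ 23  19  25  26  29  45  74 104 118 121 122 125 127 132 135 129 117  95]
 [ 23  21  20  25  34  60  91 116 129 132 134 137 141 142 144 143 135 118]
 [ 19  21  21  22  40  66  99 122 133 140 142 146 151 153 154 152 148 136]]
rod col [257.7 258.2 258.9 259.5 259.7 259.7 259.7 259.9] slope 0.29570100870925947
lean -10 [263.6 263.5 263.3 263.2 263.  262.9 262.7 262.6] slope -0.15651899993413163
lean -5 [262.4 262.3 262.2 262.2 262.1 262.  262.  261.9] slope -0.0678153459581551
lean 0 [261.  261.  261.1 261.1 261.1 261.1 261.2 261.2] slope 0.025555044801949974
lean 5 [259.6 259.7 259.8 259.9 260.1 260.2 260.3 260.4] slope 0.1255302817115155
lean 10 [258.  258.2 258.5 258.7 258.9 259.2 259.4 259.6] slope 0.23455392704704756
lean 15 [256.2 256.6 257.  257.3 257.7 258.  258.4 258.7] slope 0.35584260039317883
```

The rod leans about 6–9° short of upright, so I move about 11 mm further rearward.

```bash
python3 -m pendant '[[[0.02,0,0.01,0,0,0,-0.8],[0.04,-0.01,0.01,0,0,0,-0.8],[0.07,-0.015,0.01,0,0,0,-0.8],[0.07,-0.015,0.01,0,0,0,-0.8],[0.07,-0.015,0.01,0,0,0,-0.8]]]' 35; python3 -m pendant '[[[0,0,0,0,0,0,-0.8],[0,0,0,0,0,0,-0.8],[0,0,0,0,0,0,-0.8],[0,0,0,0,0,0,-0.8],[0,0,0,0,0,0,-0.8]]]' 35; python3 rod.py
```

```text
clock: 11.87
position: [578.3, 294.8, 79.9]
eef_rot: [-179.8, -0.3, 166.8]
ft_force: [-7.4, -3.2, -6.3]
gripper_width: 27.6
grip_force: 35.0
clock: 12.28
position: [578.2, 294.8, 79.8]
eef_rot: [-179.8, -0.3, 166.8]
ft_force: [-7.1, -3.6, -6.1]
gripper_width: 26.9
grip_force: 35.0
[[ 20  23  31  44  58  80 107 128 137 137 131 119 104  88  73  60  48  36]
 [ 19  22  41  61  69  74  88 112 127 124 110  92  75  59  46  35  28  22]
 [ 30  33  53  80  94  90  87 101 111 105  84  62  50  44  39  37  32  25]
 [ 31  40  54  83 101 103 102 104 108  96  72  49  42  40  40  41  37  35]
 [ 37  38  47  71  89  99 106 110 110  99  75  52  42  43  42  40  39  39]
 [ 36  35  42  53  65  78  92 107 110 102  86  65  52  44  41  42  41  39]
 [ 36  33  39  42  46  51  72  94 108 107  98  89  77  62  45  36  36  32]
 [ 35  34  37  38  39  43  56  83 105 110 109 105 102  83  56  36  32  27]
 [ 33  35  37  35  37  38  52  77 101 109 106 103 104  88  58  30  24  21]
 [ 35  33  34  32  36  37  47  74  97 105  96  83  83  73  50  28  21  15]
 [ 32  33  33  34  32  34  44  66  92 104  93  71  61  60  55  46  3
[... 270 characters left out ...]
131 134 137 141 145 149 152 147 133]
 [ 24  24  23  22  39  68  96 119 130 137 142 145 149 152 155 157 155 148]]
rod col [258.2 258.5 259.  259.7 260.2 260.4 260.5 260.6] slope 0.36722592082274425
lean -10 [263.6 263.5 263.3 263.2 263.  262.9 262.7 262.6] slope -0.15651899993413163
lean -5 [262.4 262.3 262.2 262.2 262.1 262.  262.  261.9] slope -0.0678153459581551
lean 0 [261.  261.  261.1 261.1 261.1 261.1 261.2 261.2] slope 0.025555044801949974
lean 5 [259.6 259.7 259.8 259.9 260.1 260.2 260.3 260.4] slope 0.1255302817115155
lean 10 [258.  258.2 258.5 258.7 258.9 259.2 259.4 259.6] slope 0.23455392704704756
lean 15 [256.2 256.6 257.  257.3 257.7 258.  258.4 258.7] slope 0.35584260039317883
```

```bash
python3 -c "
from cell import robot
print(robot.job_done())"
```

```text
the job is handed in; nothing more can be done
None
```

I handed the job in with the cover pressed to its hard stop (36 N; the picture shows it shut) and the gripper holding the cam lever at 35 N, about 0–3° from upright by my measurements (rod edge slope alone: about 8°); no verdict came back.

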